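Find the live jack by feel and seat the calibration probe

TASK

Calibrate the lens edger: take the red-handled test probe from its stand and plug it fully home, handle shoulder flush on the aluminium block, into the one live jack of the tilted calibration dock. The three jacks look alike but two are blanked off a short way inside, so feel for the one that lets the probe go all the way in, then let go and leave it there. Leave everything else on the bench where it is.

Things in the scene. Friction and masses are not known exactly. Their poses are not given: they have to be found in the camera images.
- probe: test probe, 118 mm long: red square handle 24 x 24 mm, 58 mm tall, above a round steel shaft of 10 mm diameter, 60 mm long, its last 3 mm tapered. Origin on the axis where the flat underside of the handle (the shoulder) meets the shaft; z points from shaft to handle, x and y are square to the handle sides. It starts with the shaft in the stand and the shoulder on the stand top
- probe_tip (a point): the free end of the probe's shaft, 60 mm below the probe's origin along its axis
- stand: black probe stand fixed to the bench, 90 x 90 x 75 mm, origin at the centre of its underside; an upright loose hole of 14 mm diameter, 68 mm deep, in the middle of its top
- dock: calibration dock fixed to the bench: grey base 190 x 190 x 22 mm carrying the jack block, with a white housing behind it up to 72 mm high; origin at the centre of its underside, its x points away from the jacks' side
- jack_block: aluminium block, 70 x 150 mm, 64 mm thick, fixed on the dock, leaning 24 degrees to the dock front (-x). Origin at the centre of its underside; z runs along the bores, out of the mouths; y along the row of three jacks. Each mouth: 11.5 mm diameter, 1.5 mm chamfer, in a blue frame. Two jacks are closed by a hard blank 18 mm below the mouth; one, which varies, is open for 64 mm
- jack1 (a point): centre of the mouth of the jack at the +y end of the row, on the block's top face (45 mm from the middle one)
- jack2 (a point): centre of the mouth of the middle jack, on the block's top face
- jack3 (a point): centre of the mouth of the jack at the -y end of the row, on the block's top face
- screwdriver: screwdriver lying flat, 160 mm long; origin under its middle, x along it (bystander)
- spectacle_case: closed blue spectacle case, 60 x 160 x 36 mm; origin at the centre of its underside (bystander)
- lens_blank: round greenish lens blank, 70 mm across, 14 mm thick; origin at the centre of its underside (bystander)
- cleaner_bottle: blue cleaner bottle, 60 mm across, 150 mm tall; origin at the centre of its underside (bystander)
- pad_jar: white jar, 70 mm across, 80 mm tall; origin at the centre of its underside (bystander)
- lens_carton: closed cardboard carton, 90 x 90 x 60 mm; origin at the centre of its underside (bystander)
- job_tray: open green job tray, 120 x 180 x 35 mm; origin at the centre of its underside (bystander)
There are look-alikes about, which are no part of the job. Leave any blue look-alike of the probe alone.

How it is judged:
By the outcome, as a careful person would: the job done as asked, in the order asked, and still so for the second after the job is handed in, with the robot touching nothing.
It also fails if it takes over 54 s, if anything falls off the work surface, if the arm or the gripper's body presses on something with over 40 N, if the wrist force passes 120 N, or if a joint passes its speed limit or range.

ROBOT

A 7-joint arm with a two-finger parallel gripper is mounted at the origin on the work surface. World frame = base frame: x ahead of the robot, y to its left, z up, the work surface at z = 0. Lengths are in m, angles in degrees, forces in N, time in s.
With the tool pointing down it reaches from about 0.4 to 0.9 m from the base axis. Payload 5.6 kg.
Tool frame: the origin (TCP) lies at the very end of the fingers, on their centre line; the grasp point (between the pads) lies 19 mm behind it; z points along the fingers, y is the line along which they close (so a half turn about z gives the same grasp; the last joint's range is limited). The gripper opens to 92 mm and grips with 3 to 60 N. Pads are 20 mm wide; open, the fingers measure 128 mm over their backs; the gripper's body (75 mm by 189 mm) begins 69 mm behind the grasp point.
Start: joints at [-74.886, 26.786, -0.665, 91.828, 0.344, 61.387, -3.226], TCP at [0.196, 0.62, 0.215] pointing down, gripper open.
Joint ranges: [-144.91, 144.91], [-17.63, 115.5], [-89.93, 88.59], [15.96, 139.68], [-74.01, 254.01], [8.47, 105.57], [-167.45, 167.45]. Speed limits (degrees/s): [147.25, 147.25, 180, 180, 180, 180, 180].

INTERFACE

Orientations are given as a 3x3 rotation matrix whose columns are the frame's x, y, z axes.
In Python, from station import robot, optics gives the robot as it stands. The module is installed in compiled form; this text tells all that it offers.
- The arm moves only by the tool step_arm, never from a script. Its argument "rows" is one flat list of numbers, 7 for each row, row after row: the shift along the tool's x, y, z in units of 25 mm (1.0 is 25 mm), then the turn, a rotation vector about the tool's x, y, z in units of 6 degrees (1.0 is 6 degrees), then the finger opening in mm, from 0 to 91.9. A call has 1 to 5 rows; each row shifts and turns the commanded pose from where the row before left it, along the tool's axes as they then stand; what a row does not reach is not made up. A row lasts 1/12 s, in which the tool goes at most 41.7 mm and 7.16 degrees, less where a joint would pass 70% of its speed; a pose out of reach is approached as far as the arm can. A call is refused whole if a number of a shift passes 1 or a number of a turn 1, either way. A call with a gripper value outside its range is refused whole. The fingers move at their own pace and stop on an object; the grip force is fixed at half the most. Time passes only in rows, so rows that do not move let the fingers close. It gives the time, the measured TCP pose, the force, the opening and the grip force at its end, in the units of the state.
- robot.observe(): the state, without advancing time (a new reading comes with each control period).
- optics.get_image(name): name is "side" or "top" or "wrist"; returns a dict with "color" (384x512x3 uint8, red, green, blue), "intrinsics" (3x3 intrinsics, pixels), "rvec" (rotation vector, rad) and "tvec" (3), from world to camera coordinates, as OpenCV has them. Camera axes: x right, y down, z forward; pixel columns grow to the right and rows downward; lengths in m; the calibration is good to about 2 mm. A picture is of the moment at which its call begins. There is no depth.
- robot.close_job(): hands the job in; it is judged then, once.
The state is a dict: "clock": time; "joints": joint angles; "qd": joint speeds; "effort": joint torques, N m; "ee_pos": TCP position; "tcp_rot": TCP orientation; "force": force on the tool from outside, world axes, zero at the start; "ft_torque": the same for the moment, N m; "width": finger opening in m; "grasp_force": force on a finger pad.
Only numpy, scipy, OpenCV 4.12 (cv2) and the standard library are available. Lean on these libraries where they do the work, as an engineer would, in place of code of your own. Each camera call takes 0.05 s, during which the arm holds its last target. There are 200 camera calls.

## Working session

There is one attempt and no reset: what is moved stays moved. The work goes in short steps, Python scripts to look and compute and a tool call to move; the robot and the scene stay as the last step left them, time stands still between calls to the robot, and variables do not carry over. Pictures are saved under pics/ and viewed, at most 10 in all, crops included, and the job is handed in when it is done.

Besides the shell and the picture viewer there is one more tool, called after ">>>" as a command line: name --argument value ..., lists and objects as JSON in quotes. step_arm: Moves the arm, as the interface text tells. Its arguments: {"type":"object","properties":{"rows":{"type":"array"}},"required":["rows"]}

```bash
mkdir -p pics
cat > h.py <<'E'
import numpy as np, cv2, pickle
from station import robot, optics
def snap(n,f):
    d=optics.get_image(n); cv2.imwrite(f'pics/{f}.png',d['color'][:,:,::-1]); pickle.dump(d,open(f'pics/{f}.pkl','wb')); return d
def load(f): return pickle.load(open(f'pics/{f}.pkl','rb'))
def ray(d,u,v):
    R=cv2.Rodrigues(np.array(d['rvec'],float))[0]; t=np.array(d['tvec'],float).ravel()
    r=R.T@np.linalg.inv(np.array(d['intrinsics']))@np.array([u,v,1.]); return -R.T@t, r/np.linalg.norm(r)
def atz(d,u,v,z):
    c,r=ray(d,u,v); return c+r*(z-c[2])/r[2]
def tri(obs):
    A=np.zeros((3,3));b=np.zeros(3)
    for d,u,v in obs:
        c,r=ray(d,u,v);P=np.eye(3)-np.outer(r,r);A+=P;b+=P@c
    return np.linalg.solve(A,b)
def proj(d,p):
    return cv2.projectPoints(np.array(p,float).reshape(-1,3),np.array(d['rvec'],float),np.array(d['tvec'],float),np.array(d['intrinsics'],float),None)[0].reshape(-1,2)
E
python3 - <<'E'
from h import *
a=snap('top','t0');b=snap('side','s0')
cv2.imwrite('pics/ts0.png',cv2.resize(np.vstack([a['color'],b['color']])[:,:,::-1],None,fx=.78,fy=.78))
for d in(a,b): print(ray(d,256,192),d['intrinsics'])
o=robot.observe();print({k:o[k] for k in('clock','force','width','tcp_rot')})
E
```

```text
(array([0.37098821, 0.05386231, 1.18611049]), array([ 0.18022985, -0.00415682, -0.98361574])) [[360.67523978   0.         257.93357157]
 [  0.         360.67523978 189.89384286]
 [  0.           0.           1.        ]]
(array([ 0.31003275, -0.97947758,  1.03473529]), array([ 0.18545843,  0.72596167, -0.66225737])) [[474.9812508    0.         251.52389945]
 [  0.         474.9812508  185.50635674]
 [  0.           0.           1.        ]]
{'clock': 0.1, 'force': array([-0.66187626,  0.4979552 , -0.31494628]), 'width': 0.0917867342753129, 'tcp_rot': array([[-9.53293479e-01,  3.02045390e-01, -3.55178522e-04],
       [ 3.02045571e-01,  9.53292231e-01, -1.54784687e-03],
       [-1.28931085e-04, -1.58283243e-03, -9.99998739e-01]])}
```

View pics/t0.png

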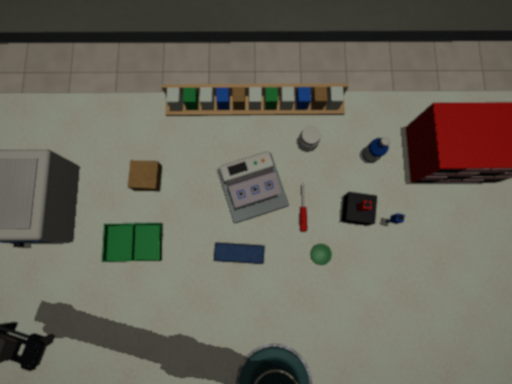

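View pics/s0.png

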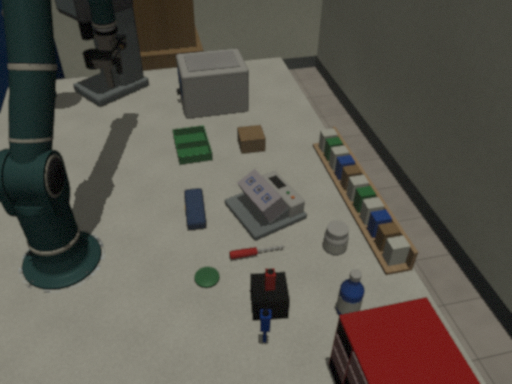

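The top view shows the red probe in the black stand at (367,205). In the side view it is at (270,278). The dock is at (253,187) top and (265,200) side.
Possible confusions, top-view pixels: the blue look-alike lying at (397,218), the red screwdriver handle at (303,219) and the red cabinet at (460,140). I choose the red square handle standing in the black stand. Next is a close crop to check it.

Run:
```python
from h import *
a=load('t0')['color'];b=load('s0')['color']
f=lambda im,x,y,w,h,s:cv2.resize(im[y:y+h,x:x+w,::-1],None,fx=s,fy=s,interpolation=cv2.INTER_CUBIC)
g=lambda im:np.clip(im*1.6,0,255).astype(np.uint8)
# each tile 400x300
T=[f(a,210,145,80,60+20,5)[:400],f(a,330,180,80,80,5)[:400]]
cv2.imwrite('pics/c_t.png',g(np.hstack(T)))
T=[f(b,220,165,90,80,4.4444),f(b,235,260,90,80,4.4444)]
cv2.imwrite('pics/c_s.png',g(np.hstack(T)))
```

```text
(no output)
```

View pics/c_t.png

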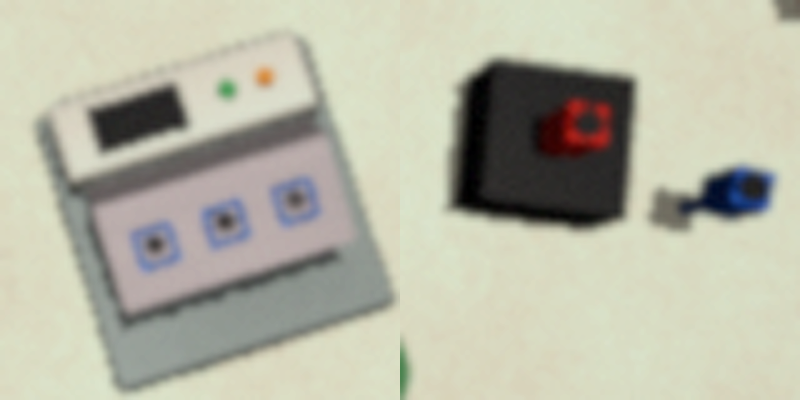

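View pics/c_s.png

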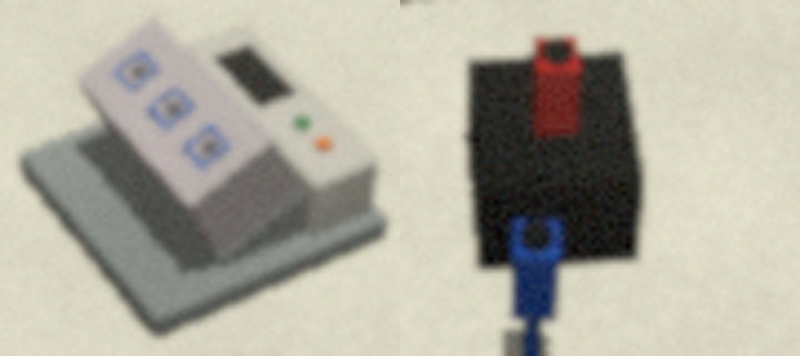

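```bash
cat > m.py <<'E'
from h import *
t=load('t0');s=load('s0')
T=lambda x,y,ox,oy:((x+.5)/5-.5+ox,(y+.5)/5-.5+oy)
S=lambda x,y,ox,oy:((x+.5)/4.4444-.5+ox,(y+.5)/4.4444-.5+oy)
jt=[T(155,244,210,145),T(226,222,210,145),T(296,201,210,145)]
js=[S(138,71,220,165),S(173,107,220,165),S(208,147,220,165)]
J=[tri([(t,*a),(s,*b)]) for a,b in zip(jt,js)]
E
python3 - <<'E'
from m import *
for p,a,b in zip(J,jt,js):print(p.round(4),(proj(t,p)-a).round(1),(proj(s,p)-b).round(1))
print([np.linalg.norm(J[i]-J[i+1]) for i in(0,1)]); d=J[0]-J[2];print('yaw',np.degrees(np.arctan2(-d[0],d[1])))
a=T(188,124,330,180);b=S(157,48,235,260)
p=tri([(t,*a),(s,*b)]);print('handle top',p,proj(t,p)-a,proj(s,p)-b)
for q in [(165,107),(205,100),(212,142),(172,148)]:print('hc',atz(t,*T(*q,330,180),.133)[:2])
for q in [(98,60),(234,77),(222,216),(84,207)]:print('stand',atz(t,*T(*q,330,180),.075)[:2])
for q in [(72,62),(220,55),(237,178)]:print('standS',atz(s,*S(*q,235,260),.075)[:2])
for q in [(20,160),(158,325),(385,228)]:print('dockS',atz(s,*S(*q,220,165),.022)[:2])
for q in [(122,388),(393,297),(40,122)]:print('dockT',atz(t,*T(*q,210,145),.022)[:2])
E
```

```text
[0.5665 0.0962 0.1031] [[ 0.  -0.3]] [[-0.3  0.1]]
[0.5799 0.0528 0.1046] [[ 0.  -0.5]] [[-0.5  0.1]]
[0.5929 0.0097 0.1037] [[ 0.  -0.5]] [[-0.5  0.1]]
[np.float64(0.04551112509207226), np.float64(0.04492908918476048)]
yaw 17.013500597483755
handle top [ 0.52527711 -0.27828925  0.13605926] [[ 0.04019977 -0.54829265]] [[-0.65861613  0.1465089 ]]
hc [ 0.53436739 -0.26604337]
hc [ 0.53837224 -0.29007887]
hc [ 0.51324838 -0.29252434]
hc [ 0.50987762 -0.26862914]
stand [ 0.57354951 -0.2433942 ]
stand [ 0.56204114 -0.32823982]
stand [ 0.47494847 -0.3146476 ]
stand [ 0.48124551 -0.2294995 ]
standS [ 0.49151489 -0.22944137]
standS [ 0.57569997 -0.24368262]
standS [ 0.56090572 -0.32738524]
dockS [0.48595116 0.11330115]
dockS [ 0.54382655 -0.06329385]
dockS [ 0.71678306 -0.01035227]
dockT [0.48573001 0.12079469]
dockT [ 0.54365529 -0.05579175]
dockT [0.66288511 0.1757164 ]
```

>>> step_arm --rows '[-0.9, -0.9, 0, 0, 0, 0, 91, -0.96, -0.93, 0, 0, 0, 0, 91, -0.96, -0.93, 0, 0, 0, 0, 91, -0.96, -0.93, 0, 0, 0, 0, 91, -0.96, -0.93, 0, 0, 0, 0, 91]'

```text
clock: 0.52
ee_pos: [0.2748, 0.472, 0.2141]
tcp_rot: [[-0.953, 0.302, -0.0], [0.302, 0.953, -0.001], [0.0, -0.001, -1.0]]
force: [0.3, -0.3, 0.1]
width: 0.091
grasp_force: 0.0
```

>>> step_arm --rows '[-0.96, -0.93, 0, 0, 0, 0, 91, -0.96, -0.93, 0, 0, 0, 0, 91, -0.96, -0.93, 0, 0, 0, 0, 91, -0.96, -0.93, 0, 0, 0, 0, 91, -0.96, -0.93, 0, 0, 0, 0, 91]'

```text
clock: 0.93
ee_pos: [0.354, 0.3249, 0.2144]
tcp_rot: [[-0.953, 0.302, -0.0], [0.302, 0.953, -0.0], [0.0, -0.0, -1.0]]
force: [1.6, 0.6, 0.5]
width: 0.0911
grasp_force: 0.0
```

>>> step_arm --rows '[-0.96, -0.93, 0, 0, 0, 0, 91, -0.96, -0.93, 0, 0, 0, 0, 91, -0.96, -0.93, 0, 0, 0, 0, 91, -0.96, -0.93, 0, 0, 0, 0, 91, -0.96, -0.93, 0, 0, 0, 0, 91]'

```text
clock: 1.35
ee_pos: [0.4333, 0.178, 0.2145]
tcp_rot: [[-0.953, 0.302, -0.0], [0.302, 0.953, 0.0], [0.0, 0.0, -1.0]]
force: [0.7, 0.3, -0.3]
width: 0.091
grasp_force: 0.0
```

>>> step_arm --rows '[-0.53, -0.957, 0, 0, 0, 0, 91, -0.53, -0.957, 0, 0, 0, 0, 91, -0.53, -0.957, 0, 0, 0, 0, 91, -0.53, -0.957, 0, 0, 0, 0, 91, -0.53, -0.957, 0, 0, 0, 0, 91]'

```text
clock: 1.77
ee_pos: [0.4598, 0.0442, 0.2144]
tcp_rot: [[-0.953, 0.302, -0.0], [0.302, 0.953, 0.0], [0.0, -0.0, -1.0]]
force: [0.5, 0.2, -0.7]
width: 0.0908
grasp_force: 0.0
```

>>> step_arm --rows '[-0.53, -0.957, 0, 0, 0, 0, 91, -0.53, -0.957, 0, 0, 0, 0, 91, -0.53, -0.957, 0, 0, 0, 0, 91, -0.53, -0.957, 0, 0, 0, 0, 91, -0.53, -0.957, 0, 0, 0, 0, 91]'

```text
clock: 2.18
ee_pos: [0.4868, -0.0898, 0.2144]
tcp_rot: [[-0.953, 0.302, -0.0], [0.302, 0.953, 0.0], [0.0, 0.0, -1.0]]
force: [0.6, 0.2, -0.3]
width: 0.0911
grasp_force: 0.0
```

>>> step_arm --rows '[-0.53, -0.957, 0, 0, 0, 0, 91, -0.53, -0.957, 0, 0, 0, 0, 91, -0.53, -0.957, 0, 0, 0, 0, 91, -0.53, -0.957, 0, 0, 0, 0, 91, -0.53, -0.957, 0, 0, 0, 0, 91]'

```text
clock: 2.6
ee_pos: [0.5139, -0.2237, 0.2143]
tcp_rot: [[-0.953, 0.302, -0.001], [0.302, 0.953, 0.0], [0.001, 0.0, -1.0]]
force: [-0.6, 0.2, 0.3]
width: 0.0911
grasp_force: 0.0
```

>>> step_arm --rows '[-0.53, -0.957, 0, 0, 0, 0, 91, -0.53, -0.957, 0, 0, 0, 0, 91, 0, 0, 0, 0, 0, 1, 91, 0, 0, 0, 0, 0, 1, 91, 0, 0, 0, 0, 0, 1, 91]'

```text
clock: 3.02
ee_pos: [0.5243, -0.2768, 0.214]
tcp_rot: [[-0.809, 0.587, -0.001], [0.587, 0.809, 0.0], [0.001, -0.0, -1.0]]
force: [0.2, 0.1, -0.0]
width: 0.0912
grasp_force: 0.0
```

>>> step_arm --rows '[0, 0, 0, 0, 0, 1, 91, 0, 0, 0, 0, 0, 1, 91, 0, 0, 0, 0, 0, 1, 91, 0, 0, 0, 0, 0, 1, 91, 0, 0, 0, 0, 0, 1, 91]'

```text
clock: 3.43
ee_pos: [0.5246, -0.2759, 0.2142]
tcp_rot: [[-0.409, 0.913, -0.001], [0.913, 0.409, 0.0], [0.001, -0.001, -1.0]]
force: [-0.7, 0.1, -0.3]
width: 0.091
grasp_force: 0.0
```

>>> step_arm --rows '[0, 0, 0, 0, 0, 1, 91, 0, 0, 0, 0, 0, 1, 91, 0, 0, 0, 0, 0, 0.9, 91, 0, 0, 0, 0, 0, 0, 91]'

```text
clock: 3.77
ee_pos: [0.5247, -0.2759, 0.2141]
tcp_rot: [[-0.12, 0.993, -0.001], [0.993, 0.12, -0.0], [0.0, -0.001, -1.0]]
force: [0.1, 0.4, -0.6]
width: 0.0912
grasp_force: 0.0
```

Run:
```python
from h import *
d=snap('wrist','w1');o=robot.observe();print(o['clock'],o['joints'],ray(d,256,192),proj(d,[.525,-.278,.133]),o['ee_pos'])
im=d['color'];cv2.imwrite('pics/w1b.png',np.clip(im[:,:,::-1]*1.5,0,255).astype(np.uint8))
```

```text
3.8167 [ -8.97237891  25.44080914  44.28592532 102.37169497 -20.13507033
  60.4413034   49.81120619] (array([ 0.51522636, -0.20273303,  0.38402302]), array([ 0.02892576, -0.27149476, -0.96200514])) [[257.78825272 196.77300291]] [ 0.52471135 -0.27587091  0.21417424]
```

View pics/w1b.png

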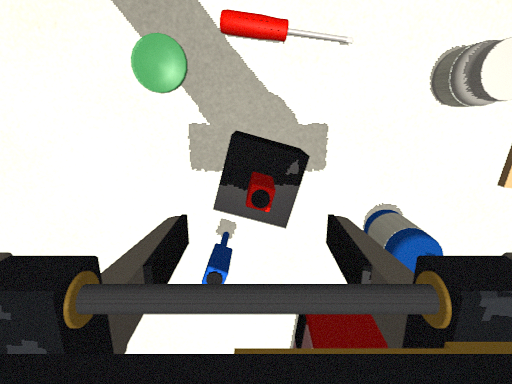

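Run:
```python
from h import *
im=load('w1')['color'][165:245,205:305,::-1]
cv2.imwrite('pics/w1c.png',np.clip(cv2.resize(im,None,fx=7,fy=7,interpolation=cv2.INTER_CUBIC)*2.2,0,255).astype(np.uint8))
```

```text
(no output)
```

View pics/w1c.png

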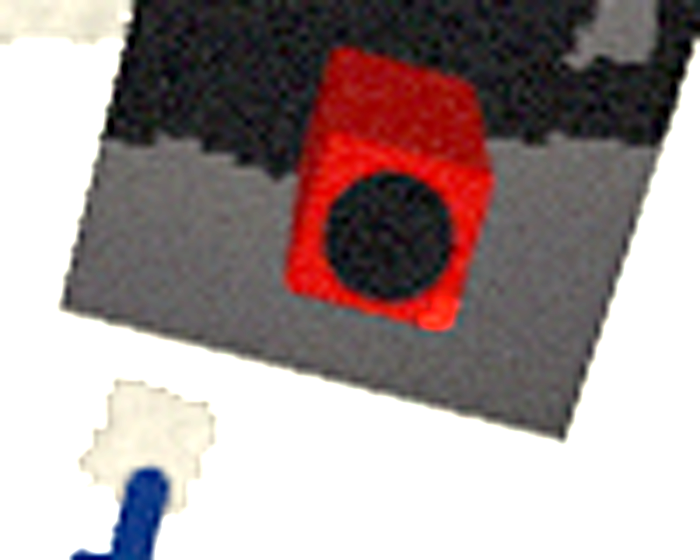

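The crop confirms the red square handle standing in the black stand, with the cap centre at about (260,198). Its sides run parallel to the stand. I'll measure its yaw and centre.

Run:
```python
from h import *
d=load('w1')
W=lambda x,y:((x+.5)/7-.5+205,(y+.5)/7-.5+165)
q=[(322,135),(493,180),(452,328),(288,294)]
P=np.array([atz(d,*W(*a),.133)[:2] for a in q]);print(P.round(4),P.mean(0),atz(d,*W(388,236),.133))
for i in range(4):
    e=P[(i+1)%4]-P[i];print(np.linalg.norm(e),np.degrees(np.arctan2(e[1],e[0]))%90)
for a,b in [((62,308),(565,438)),((565,438),(690,50))]:
    e=atz(d,*W(*b),.075)-atz(d,*W(*a),.075);print('stand',np.degrees(np.arctan2(e[1],e[0]))%90)
```

```text
[[ 0.5168 -0.2664]
 [ 0.5402 -0.2698]
 [ 0.5375 -0.2912]
 [ 0.5148 -0.289 ]] [ 0.52733471 -0.27908906] [ 0.527246   -0.27922362  0.133     ]
0.02359209685905125 81.73303231267062
0.021553204832509477 82.88815494318533
0.02280387456747034 84.58477908347436
0.022717827432858575 84.88962932984867
stand 81.50836116899752
stand 81.66473872192283
```

>>> step_arm --rows '[0, 0, 0, 0, 0, 0.8, 91, 0, 0, 0, 0, 0, 0.8, 91, 0, 0, 0, 0, 0, 0.8, 91, -0.114, 0.116, 0, 0, 0, 0, 91, 0, 0, 0, 0, 0, 0, 91]'

```text
clock: 4.23
ee_pos: [0.5277, -0.2797, 0.2145]
tcp_rot: [[0.124, 0.992, 0.0], [0.992, -0.124, -0.001], [-0.001, 0.0, -1.0]]
force: [-0.4, -0.3, -0.1]
width: 0.091
grasp_force: 0.0
```

>>> step_arm --rows '[0, 0, 0.976, 0, 0, 0, 91, 0, 0, 0.976, 0, 0, 0, 91, 0, 0, 0.976, 0, 0, 0, 91, 0, 0, 0.976, 0, 0, 0, 91, 0, 0, 0.976, 0, 0, 0, 91]'

```text
clock: 4.65
ee_pos: [0.5274, -0.2794, 0.0915]
tcp_rot: [[0.125, 0.992, 0.0], [0.992, -0.125, 0.0], [0.0, 0.0, -1.0]]
force: [0.3, 0.4, 0.3]
width: 0.0911
grasp_force: 0.0
```

>>> step_arm --rows '[0, 0, 0, 0, 0, 0, 40, 0, 0, 0, 0, 0, 0, 32, 0, 0, 0, 0, 0, 0, 28, 0, 0, 0, 0, 0, 0, 26, 0, 0, 0, 0, 0, 0, 26]'

```text
clock: 5.07
ee_pos: [0.5283, -0.2798, 0.0942]
tcp_rot: [[0.128, 0.992, 0.003], [0.992, -0.128, -0.001], [-0.0, 0.003, -1.0]]
force: [-0.5, -0.5, -0.3]
width: 0.0598
grasp_force: 0.0
```

>>> step_arm --rows '[0, 0, 0, 0, 0, 0, 26, 0, 0, 0, 0, 0, 0, 24, 0, 0, 0, 0, 0, 0, 20, 0, 0, 0, 0, 0, 0, 10, 0, 0, 0, 0, 0, 0, 0]'

```text
clock: 5.48
ee_pos: [0.5274, -0.2793, 0.0927]
tcp_rot: [[0.128, 0.992, 0.0], [0.992, -0.128, -0.0], [0.0, 0.0, -1.0]]
force: [0.0, -0.0, -0.1]
width: 0.0256
grasp_force: 0.0
```

>>> step_arm --rows '[0, 0, 0, 0, 0, 0, 0, 0, 0, 0, 0, 0, 0, 0, 0, 0, 0, 0, 0, 0, 0]'

```text
clock: 5.73
ee_pos: [0.5274, -0.2793, 0.0926]
tcp_rot: [[0.128, 0.992, 0.0], [0.992, -0.128, 0.0], [0.0, 0.0, -1.0]]
force: [-0.2, 0.3, 0.2]
width: 0.0239
grasp_force: 30.0
```

>>> step_arm --rows '[0, 0, -0.5, 0, 0, 0, 0, 0, 0, -0.8, 0, 0, 0, 0, 0, 0, -0.9, 0, 0, 0, 0, 0, 0, -0.9, 0, 0, 0, 0, 0, 0, -0.9, 0, 0, 0, 0]'

```text
clock: 6.15
ee_pos: [0.5269, -0.2795, 0.1942]
tcp_rot: [[0.129, 0.992, -0.0], [0.992, -0.129, -0.0], [-0.0, -0.0, -1.0]]
force: [0.8, -0.2, -1.5]
width: 0.0238
grasp_force: 30.0
```

>>> step_arm --rows '[0, 0, -0.5, 0, 0, -0.82, 0, 0, 0, -0.5, 0, 0, -0.82, 0, 0, 0, -0.5, 0, 0, -0.82, 0, 0, 0, -0.5, 0, 0, -0.82, 0, 0, 0, -0.5, 0, 0, -0.82, 0]'

```text
clock: 6.57
ee_pos: [0.5269, -0.2795, 0.2565]
tcp_rot: [[-0.3, 0.954, 0.0], [0.954, 0.3, -0.0], [-0.0, 0.0, -1.0]]
force: [-0.2, 0.5, -0.5]
width: 0.0237
grasp_force: 30.0
```

>>> step_arm --rows '[0.9, 0.32, 0, 0, 0, 0, 0, 0.926, 0.325, 0, 0, 0, 0, 0, 0.926, 0.325, 0, 0, 0, 0, 0, 0.926, 0.325, 0, 0, 0, 0, 0, 0.926, 0.325, 0, 0, 0, 0, 0]'

```text
clock: 6.98
ee_pos: [0.5315, -0.1567, 0.2558]
tcp_rot: [[-0.295, 0.955, 0.0], [0.955, 0.295, 0.0], [-0.0, 0.0, -1.0]]
force: [0.8, 0.2, -1.8]
width: 0.0237
grasp_force: 30.0
```

>>> step_arm --rows '[0.926, 0.325, 0, 0, 0, 0, 0, 0.926, 0.325, 0, 0, 0, 0, 0, 0.926, 0.325, 0, 0, 0, 0, 0, 0.926, 0.325, 0, 0, 0, 0, 0, 0.926, 0.325, 0, 0, 0, 0, 0]'

```text
clock: 7.4
ee_pos: [0.5361, -0.0341, 0.2558]
tcp_rot: [[-0.295, 0.955, 0.0], [0.955, 0.295, 0.0], [-0.0, 0.0, -1.0]]
force: [-0.2, -0.4, -0.7]
width: 0.0241
grasp_force: 30.0
```

>>> step_arm --rows '[0.926, 0.325, 0, 0, 0, 0, 0, 0.926, 0.325, 0, 0, 0, 0, 0, 0.926, 0.325, 0, 0, 0, 0, 0, 0, 0, 0, -0.8, 0, 0, 0, 0, 0, 0, -0.8, 0, 0, 0]'

```text
clock: 7.82
ee_pos: [0.5401, 0.0406, 0.2554]
tcp_rot: [[-0.299, 0.94, 0.162], [0.954, 0.295, 0.049], [-0.001, 0.17, -0.985]]
force: [-0.2, -1.0, -0.8]
width: 0.024
grasp_force: 30.0
```

>>> step_arm --rows '[0, 0, 0, -0.8, 0, 0, 0, 0, 0, 0, -0.8, 0, 0, 0, 0, 0, 0, -0.8, 0, 0, 0, 0, 0, 0, 0, 0, 0, 0]'

```text
clock: 8.15
ee_pos: [0.5355, 0.0374, 0.2539]
tcp_rot: [[-0.294, 0.874, 0.387], [0.956, 0.268, 0.122], [0.003, 0.406, -0.914]]
force: [-0.5, -0.4, -1.7]
width: 0.0239
grasp_force: 30.0
```

Run:
```python
from m import *
d=snap('wrist','w2');o=robot.observe();R=np.array(o['tcp_rot']);p=np.array(o['ee_pos'])
print(o['joints'],p,R.round(4).tolist());print(proj(d,J))
print('tip',p+R[:,2]*.0776,proj(d,p+R[:,2]*.0776))
y=np.radians(17.4);a=np.array([-np.sin(np.radians(24))*np.cos(y),-np.sin(np.radians(24))*np.sin(y),np.cos(np.radians(24))])
print('turn err (tool)',np.degrees(R.T@np.cross(R[:,2],-a)), 'move to j2 +30 (tool,units)',R.T@(J[1]+a*.1076-p)/.025)
im=d['color'];cv2.imwrite('pics/w2b.png',np.clip(im[:,:,::-1]*1.5,0,255).astype(np.uint8))
```

```text
[-40.8099102    0.51372601  37.44560065 124.44399925 -11.17152068
  32.3844458   21.94288844] [0.53720326 0.03806791 0.25494765] [[-0.2951, 0.8739, 0.3863], [0.9555, 0.2688, 0.1217], [0.0025, 0.405, -0.9143]]
[[241.58671068 137.61688645]
 [242.65956327 176.26868504]
 [242.72592339 211.59412168]]
tip [0.56717659 0.04750964 0.18399546] [[259.75769243 195.76384113]]
turn err (tool) [-1.11270328e-01 -3.37446759e-02 -2.90411975e-16] move to j2 +30 (tool,units) [ 0.04428997 -0.79185859  1.92660983]
```

View pics/w2b.png

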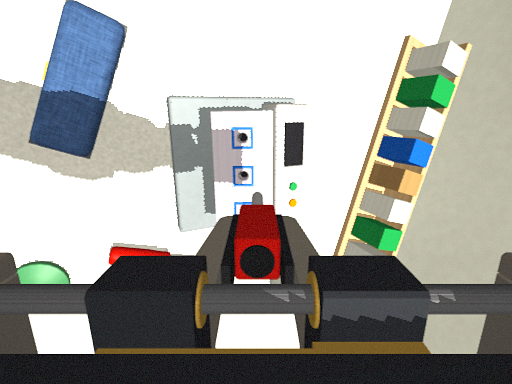

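The wrist view shows the jack 1 frame at (242,138) and jack 2 at (243,176). The shaft tip is near (257,195), where it was predicted. Next I'll refine the jack centres from the blue frames.

```bash
cat >> h.py <<'E'
def frames(d):
    h=cv2.cvtColor(d['color'],cv2.COLOR_RGB2HSV); m=cv2.inRange(h,(105,110,60),(125,255,255)); m=cv2.dilate(m,np.ones((3,3)))
    out=[]
    for c in cv2.findContours(m,cv2.RETR_EXTERNAL,cv2.CHAIN_APPROX_NONE)[0]:
        r=cv2.minAreaRect(c)
        if min(r[1])>10 and max(r[1])<70 and max(r[1])/min(r[1])<1.25: out.append((np.round(r[0],2),np.round(r[1],1),round(r[2],1)))
    return out
E
python3 - <<'E'
from m import *
d=load('w2')
for f in frames(d):print(f)
im=d['color'][120:220,205:285,::-1]
cv2.imwrite('pics/w2c.png',cv2.resize(im,None,fx=6,fy=6,interpolation=cv2.INTER_CUBIC))
E
```

```text
(array([243. , 175.5]), array([21., 22.]), 90.0)
(array([241.5, 137.5]), array([23., 23.]), 90.0)
```

View pics/w2c.png

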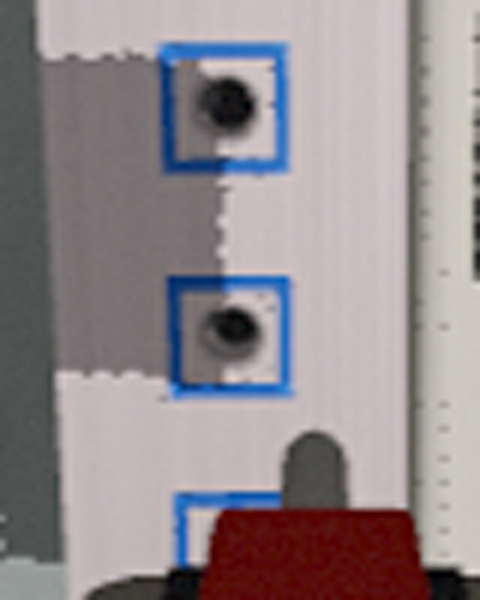

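>>> step_arm --rows '[0.02, -0.4, 0.2, 0, 0, 0, 0, 0.02, -0.39, 0.6, 0, 0, 0, 0, 0, 0, 0.8, 0, 0, 0, 0, 0, 0, 0.73, 0, 0, 0, 0, 0, 0, 0.2, 0, 0, 0, 0]'

```text
clock: 8.62
ee_pos: [0.5462, 0.0423, 0.1867]
tcp_rot: [[-0.297, 0.874, 0.384], [0.955, 0.272, 0.119], [-0.001, 0.402, -0.916]]
force: [-1.3, 0.2, -0.1]
width: 0.0239
grasp_force: 30.0
```

>>> step_arm --rows '[0, 0, 0, 0, 0, 0, 0, 0, 0, 0, 0, 0, 0, 0]'

```text
clock: 8.78
ee_pos: [0.5466, 0.0417, 0.1892]
tcp_rot: [[-0.296, 0.873, 0.388], [0.955, 0.271, 0.119], [-0.001, 0.406, -0.914]]
force: [-0.6, -0.1, -0.6]
width: 0.0238
grasp_force: 30.0
```

```bash
cat >> h.py <<'E'
def rep(f,J,k,crop=(195,120,100,120)):
    d=snap('wrist',f);o=robot.observe();R=np.array(o['tcp_rot']);p=np.array(o['ee_pos'])
    tip=p+R[:,2]*.0776
    print(o['clock'],p,'axis off jack (tool mm)',(R.T@(J[k]-tip)*1e3).round(2),'F',R.T@o['force'])
    print('J px',proj(d,J).round(1).tolist(),'tip px',proj(d,tip),'handle top px',proj(d,p-R[:,2]*.0404))
    for f_ in frames(d):print(f_)
    x,y,w,h=crop;cv2.imwrite(f'pics/{f}c.png',cv2.resize(d['color'][y:y+h,x:x+w,::-1],None,fx=5,fy=5,interpolation=cv2.INTER_CUBIC))
    return d
E
python3 - <<'E'
from m import *
rep('w3',J,1)
E
```

```text
8.8333 [0.54676302 0.04173572 0.18980856] axis off jack (tool mm) [ 0.74 -2.74 14.46] F [-0.22362354 -0.89675857  1.1164003 ]
J px [[254.5, 143.6], [255.2, 190.8], [254.6, 233.1]] tip px [[258.02861786 195.80440757]] handle top px [[258.66352297 261.26302759]]
(array([255., 190.]), array([26., 26.]), 90.0)
(array([254.5, 144. ]), array([28., 27.]), 90.0)
```

View pics/w3c.png

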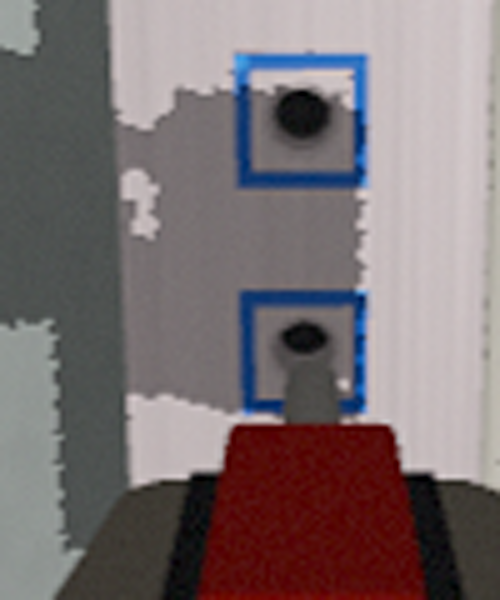

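>>> step_arm --rows '[0.044, -0.088, 0, 0, 0, 0, 0, 0, 0, 0, 0, 0, 0, 0, 0, 0, 0, 0, 0, 0, 0]'

```text
clock: 9.08
ee_pos: [0.544, 0.0426, 0.1891]
tcp_rot: [[-0.296, 0.872, 0.389], [0.955, 0.27, 0.121], [0.001, 0.408, -0.913]]
force: [0.7, -0.0, -0.3]
width: 0.0238
grasp_force: 30.0
```

Run:
```python
from m import *
from scipy.optimize import least_squares
d=rep('w4',J,1)
w=[(f[0]) for f in frames(d)]; w=sorted(w,key=lambda q:q[1])[:2]
def pts(v):
    u=np.array([-np.sin(v[3]),np.cos(v[3]),0]); c=v[:3]; return np.array([c+.045*u,c,c-.045*u])
def res(v):
    P=pts(v); return np.concatenate([(proj(t,P)-jt).ravel(),(proj(s,P)-js).ravel(),(proj(d,P[:2])-w).ravel()*2])
r=least_squares(res,[*J[1],.3]);P=pts(r.x);print(P.round(4),np.degrees(r.x[3]),(res(r.x)).round(1))
o=robot.observe();R=np.array(o['tcp_rot']);p=np.array(o['ee_pos']);y=r.x[3]
c,sn=np.cos(np.radians(24)),np.sin(np.radians(24));a=np.array([-sn*np.cos(y),-sn*np.sin(y),c])
print('jack in tool mm',R.T@(P-p-R[:,2]*.0776).T*1e3,'turn deg',np.degrees(R.T@np.cross(R[:,2],-a)))
np.save('P.npy',P)
```

```text
9.1333 [0.54413088 0.04255765 0.18906531] axis off jack (tool mm) [-0.91 -0.46 14.7 ] F [ 0.94505199 -1.07605758  0.51344343]
J px [[256.5, 145.4], [257.1, 192.3], [256.4, 234.4]] tip px [[257.61653607 195.73469605]] handle top px [[258.21976146 260.81179119]]
(array([257. , 191.5]), array([25., 26.]), 90.0)
(array([256.5, 145.5]), array([27., 27.]), 90.0)
[[0.5664 0.0962 0.1035]
 [0.5801 0.0533 0.1035]
 [0.5938 0.0104 0.1035]] 17.734614522522616 [ 0.  -0.3 -0.1 -0.4 -0.2 -0.7 -0.3 -0.  -0.5  0.3 -0.3 -0.   0.1 -0.
 -0.2  0.1]
jack in tool mm [[ 44.56524231  -0.43299015 -45.4312226 ]
 [ -1.01489289  -0.64293873  -0.27098458]
 [ 15.69430502  15.83827086  15.9822367 ]] turn deg [ 7.06873642e-02  1.82724831e-01 -2.60904876e-16]
```

>>> step_arm --rows '[-0.016, -0.012, 0.2, 0, 0, 0, 0, 0, 0, 0.2, 0, 0, 0, 0, 0, 0, 0.2, 0, 0, 0, 0, 0, 0, 0.2, 0, 0, 0, 0, 0, 0, 0.16, 0, 0, 0, 0]'

```text
clock: 9.55
ee_pos: [0.5536, 0.0448, 0.166]
tcp_rot: [[-0.296, 0.872, 0.389], [0.955, 0.27, 0.12], [-0.0, 0.407, -0.913]]
force: [-0.2, 0.3, 0.5]
width: 0.0244
grasp_force: 30.0
```

>>> step_arm --rows '[0, 0, 0, 0, 0, 0, 0]'

```text
clock: 9.63
ee_pos: [0.5537, 0.0448, 0.1658]
tcp_rot: [[-0.296, 0.873, 0.389], [0.955, 0.27, 0.12], [-0.001, 0.407, -0.914]]
force: [2.2, 0.1, -1.6]
width: 0.024
grasp_force: 30.0
```

```bash
cat >> h.py <<'E'
def st(k):
    P=np.load('P.npy');o=robot.observe();R=np.array(o['tcp_rot']);p=np.array(o['ee_pos'])
    print(o['clock'],'F tool',(R.T@o['force']).round(1),'M tool',(R.T@o['ft_torque']).round(2),'jack-tip tool mm',(R.T@(P[k]-p-R[:,2]*.0776)*1e3).round(2),R[:,2].round(4),o['width'])
E
python3 -c "from h import *;st(1)"
```

```text
9.6333 F tool [-0.6  1.3  2.3] M tool [ 0.12 -0.03  0.01] jack-tip tool mm [ 0.38 -0.   -9.41] [ 0.3886  0.1197 -0.9136] 0.02397626819494504
```

>>> step_arm --rows '[0, 0, 0.16, 0, 0, 0, 0, 0, 0, 0.1, 0, 0, 0, 0, 0, 0, 0.08, 0, 0, 0, 0, 0, 0, 0.06, 0, 0, 0, 0, 0, 0, 0.04, 0, 0, 0, 0]'

```text
clock: 10.05
ee_pos: [0.5576, 0.0459, 0.1571]
tcp_rot: [[-0.296, 0.873, 0.389], [0.955, 0.27, 0.122], [0.001, 0.407, -0.913]]
force: [-15.4, -4.4, 25.3]
width: 0.0239
grasp_force: 30.0
```

```bash
python3 -c "from h import *;st(1)"
```

```text
10.05 F tool [  0.4  -4.3 -29.7] M tool [1.61 0.24 0.  ] jack-tip tool mm [  0.32  -0.23 -18.98] [ 0.3888  0.1216 -0.9132] 0.023852974509799188
```

Jack 2 is blanked: it pushed back with 30 N at 18–19 mm depth. I'll retract and go to jack 1.

>>> step_arm --rows '[0, 0, -0.3, 0, 0, 0, 0, 0, 0, -0.5, 0, 0, 0, 0, 0, 0, -0.64, 0, 0, 0, 0, 0.9, -0.008, 0, 0, 0, 0, 0, 0.9, -0.007, 0, 0, 0, 0, 0]'

```text
clock: 10.47
ee_pos: [0.53, 0.084, 0.1898]
tcp_rot: [[-0.293, 0.873, 0.39], [0.956, 0.267, 0.12], [0.001, 0.408, -0.913]]
force: [-0.1, 0.1, -1.7]
width: 0.0237
grasp_force: 30.0
```

>>> step_arm --rows '[0, 0, 0, 0, 0, 0, 0, 0, 0, 0, 0, 0, 0, 0, 0, 0, 0, 0, 0, 0, 0]'

```text
clock: 10.72
ee_pos: [0.5297, 0.0844, 0.1889]
tcp_rot: [[-0.296, 0.873, 0.388], [0.955, 0.271, 0.12], [-0.0, 0.406, -0.914]]
force: [0.1, -0.9, -1.0]
width: 0.0236
grasp_force: 30.0
```

```bash
python3 -c "
from h import *;st(0);d=rep('w5',np.load('P.npy'),0);st(0)"
```

```text
10.7167 F tool [-0.9 -0.5  0.8] M tool [ 0.56 -0.03 -0.01] jack-tip tool mm [ 0.38  0.44 16.06] [ 0.3882  0.1203 -0.9137] 0.023633177588108057
10.7667 [0.52994382 0.08392394 0.18891215] axis off jack (tool mm) [ 0.95  0.37 16.07] F [-0.19938665  0.42426299  1.67398348]
J px [[257.9, 190.7], [258.2, 233.0], [258.5, 271.9]] tip px [[257.58232488 196.30658165]] handle top px [[258.1526339  261.70719388]]
(array([258., 191.]), array([26., 26.]), 90.0)
10.7667 F tool [-0.2  0.4  1.7] M tool [ 0.52 -0.06 -0.04] jack-tip tool mm [ 0.95  0.37 16.07] [ 0.3885  0.1198 -0.9136] 0.02368256280062387
```

View pics/w5c.png

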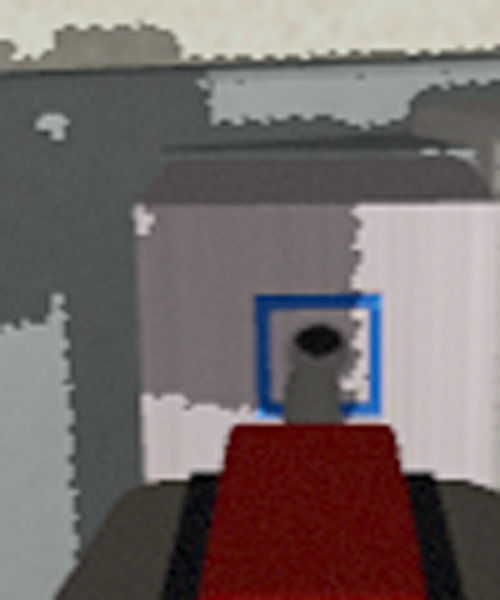

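The last crop shows the jack 1 frame centred at about (258,191) and the shaft about 0.9 px to its left. I'll nudge the tool and lower it.

>>> step_arm --rows '[0.024, 0.026, 0.2, 0, 0, 0, 0, 0, 0, 0.2, 0, 0, 0, 0, 0, 0, 0.2, 0, 0, 0, 0, 0, 0, 0.2, 0, 0, 0, 0, 0, 0, 0.2, 0, 0, 0, 0]'

```text
clock: 11.18
ee_pos: [0.5405, 0.0871, 0.1662]
tcp_rot: [[-0.294, 0.873, 0.389], [0.956, 0.269, 0.119], [-0.0, 0.407, -0.914]]
force: [-0.9, 0.2, -0.1]
width: 0.0236
grasp_force: 30.0
```

>>> step_arm --rows '[0, 0, 0, 0, 0, 0, 0]'

```text
clock: 11.27
ee_pos: [0.5404, 0.0873, 0.1658]
tcp_rot: [[-0.294, 0.873, 0.388], [0.956, 0.269, 0.119], [-0.001, 0.406, -0.914]]
force: [1.9, 1.0, -1.3]
width: 0.0238
grasp_force: 30.0
```

```bash
python3 -c "from h import *;st(0)"
```

```text
11.2667 F tool [0.4 1.4 2.1] M tool [ 0.27  0.15 -0.01] jack-tip tool mm [ 0.88 -0.25 -9.53] [ 0.3883  0.1189 -0.9138] 0.023824431953404043
```

>>> step_arm --rows '[0, 0, 0.16, 0, 0, 0, 0, 0, 0, 0.1, 0, 0, 0, 0, 0, 0, 0.08, 0, 0, 0, 0, 0, 0, 0.06, 0, 0, 0, 0, 0, 0, 0.04, 0, 0, 0, 0]'

```text
clock: 11.68
ee_pos: [0.5441, 0.0893, 0.1572]
tcp_rot: [[-0.295, 0.873, 0.388], [0.955, 0.269, 0.121], [0.001, 0.407, -0.914]]
force: [-18.5, -5.3, 29.3]
width: 0.0237
grasp_force: 30.0
```

```bash
python3 -c "from h import *;st(0)"
```

```text
11.6833 F tool [  0.5  -5.7 -34.6] M tool [ 2.16 -0.06 -0.01] jack-tip tool mm [ -0.11  -0.55 -19.07] [ 0.3883  0.1215 -0.9135] 0.023742757171268447
```

Jack 1 is blanked too, so jack 3 should be the live one.

>>> step_arm --rows '[0, 0, -0.3, 0, 0, 0, 0, 0, 0, -0.5, 0, 0, 0, 0, 0, 0, -0.64, 0, 0, 0, 0, -0.9, 0.006, 0, 0, 0, 0, 0, -0.9, 0.006, 0, 0, 0, 0, 0]'

```text
clock: 12.1
ee_pos: [0.5439, 0.0448, 0.1904]
tcp_rot: [[-0.302, 0.87, 0.389], [0.953, 0.275, 0.124], [0.001, 0.409, -0.913]]
force: [0.7, 0.4, -0.5]
width: 0.024
grasp_force: 30.0
```

>>> step_arm --rows '[-0.9, 0.006, 0, 0, 0, 0, 0, -0.9, 0.006, 0, 0, 0, 0, 0, 0, 0, 0, 0, 0, 0, 0, 0, 0, 0, 0, 0, 0, 0, 0, 0, 0, 0, 0, 0, 0]'

```text
clock: 12.52
ee_pos: [0.557, 0.0001, 0.1893]
tcp_rot: [[-0.296, 0.873, 0.388], [0.955, 0.271, 0.121], [0.001, 0.406, -0.914]]
force: [-0.5, 0.4, -1.5]
width: 0.0239
grasp_force: 30.0
```

```bash
python3 -c "
from h import *;st(2);d=rep('w6',np.load('P.npy'),2);st(2)
im=d['color'];print('red shaft row scan',[(r,im[r,240:275].astype(int).sum(1).tolist()) for r in (197,201)])"
```

```text
12.5167 F tool [ 0.5 -0.9  1.2] M tool [ 0.56 -0.01 -0.02] jack-tip tool mm [-1.12  0.07 16.29] [ 0.3877  0.1208 -0.9138] 0.023904350509584456
12.5667 [0.55693543 0.00064433 0.18926005] axis off jack (tool mm) [-1.66 -0.02 16.25] F [-0.16681424  0.01338501  0.75487281]
J px [[256.9, 95.8], [257.3, 146.1], [257.6, 192.0]] tip px [[257.67417484 195.11052898]] handle top px [[258.31935575 259.89346938]]
(array([258., 192.]), array([26., 26.]), 90.0)
(array([257.5, 146. ]), array([28., 27.]), 90.0)
(array([257.,  96.]), array([30., 28.]), 90.0)
12.5667 F tool [-0.2  0.   0.8] M tool [ 0.59 -0.04 -0.06] jack-tip tool mm [-1.66 -0.02 16.25] [ 0.3877  0.1213 -0.9138] 0.024027487307326786
red shaft row scan [(197, [343, 341, 338, 340, 344, 317, 202, 185, 260, 332, 347, 300, 215, 211, 228, 228, 230, 232, 238, 230, 224, 211, 218, 431, 555, 565, 553, 528, 435, 335, 425, 534, 575, 577, 570]), (201, [386, 365, 344, 498, 527, 353, 244, 191, 252, 321, 333, 284, 201, 217, 227, 226, 237, 231, 231, 242, 233, 215, 243, 278, 278, 398, 491, 438, 367, 354, 426, 533, 574, 574, 570])]
```

>>> step_arm --rows '[-0.056, 0.016, 0.2, 0, 0, 0, 0, 0, 0, 0.2, 0, 0, 0, 0, 0, 0, 0.2, 0, 0, 0, 0, 0, 0, 0.2, 0, 0, 0, 0, 0, 0, 0.2, 0, 0, 0, 0]'

```text
clock: 12.98
ee_pos: [0.5679, 0.0018, 0.166]
tcp_rot: [[-0.297, 0.873, 0.388], [0.955, 0.271, 0.12], [0.0, 0.406, -0.914]]
force: [0.5, 0.1, -1.0]
width: 0.0239
grasp_force: 30.0
```

>>> step_arm --rows '[0, 0, 0.04, 0, 0, 0, 0, 0, 0, 0, 0, 0, 0, 0]'

```text
clock: 13.15
ee_pos: [0.5681, 0.0016, 0.1653]
tcp_rot: [[-0.296, 0.873, 0.388], [0.955, 0.271, 0.12], [0.0, 0.406, -0.914]]
force: [-0.6, 0.5, -0.7]
width: 0.0236
grasp_force: 30.0
```

```bash
python3 -c "from h import *;st(2)"
```

```text
13.15 F tool [ 0.6 -0.7  0.4] M tool [ 0.56 -0.02  0.02] jack-tip tool mm [  0.86  -0.26 -10.12] [ 0.3876  0.1201 -0.914 ] 0.023571245157006926
```

>>> step_arm --rows '[0.016, 0, 0.1, 0, 0, 0, 0, 0, 0, 0.1, 0, 0, 0, 0, 0, 0, 0.1, 0, 0, 0, 0, 0, 0, 0.08, 0, 0, 0, 0, 0, 0, 0.06, 0, 0, 0, 0]'

```text
clock: 13.57
ee_pos: [0.5725, 0.0033, 0.1557]
tcp_rot: [[-0.296, 0.873, 0.388], [0.955, 0.27, 0.12], [0.0, 0.407, -0.914]]
force: [0.6, 0.7, -1.1]
width: 0.0237
grasp_force: 30.0
```

```bash
python3 -c "from h import *;st(2)"
```

```text
13.5667 F tool [0.5 0.3 1.3] M tool [ 0.56 -0.07  0.03] jack-tip tool mm [  0.5   -0.7  -20.76] [ 0.3885  0.1204 -0.9135] 0.02369110501578413
```

>>> step_arm --rows '[0, 0, 0.1, 0, 0, 0, 0, 0, 0, 0.1, 0, 0, 0, 0, 0, 0, 0.1, 0, 0, 0, 0, 0, 0, 0.1, 0, 0, 0, 0, 0, 0, 0.1, 0, 0, 0, 0]'

```text
clock: 13.98
ee_pos: [0.5774, 0.0048, 0.1442]
tcp_rot: [[-0.296, 0.873, 0.389], [0.955, 0.27, 0.12], [-0.0, 0.407, -0.914]]
force: [0.1, -0.4, -1.0]
width: 0.0234
grasp_force: 30.0
```

```bash
python3 -c "from h import *;st(2)"
```

```text
13.9833 F tool [-0.4 -0.4  0.9] M tool [ 0.54 -0.05 -0.09] jack-tip tool mm [  0.56  -0.72 -33.34] [ 0.3885  0.1204 -0.9136] 0.02335125466476674
```

>>> step_arm --rows '[0, 0, 0.1, 0, 0, 0, 0, 0, 0, 0.1, 0, 0, 0, 0, 0, 0, 0.1, 0, 0, 0, 0, 0, 0, 0.1, 0, 0, 0, 0, 0, 0, 0.1, 0, 0, 0, 0]'

```text
clock: 14.4
ee_pos: [0.5822, 0.0063, 0.1328]
tcp_rot: [[-0.296, 0.873, 0.388], [0.955, 0.27, 0.12], [0.0, 0.407, -0.914]]
force: [-0.2, 1.1, -1.3]
width: 0.0236
grasp_force: 30.0
```

```bash
python3 -c "from h import *;st(2)"
```

```text
14.4 F tool [ 1.1 -0.4  1.2] M tool [ 0.56 -0.01 -0.  ] jack-tip tool mm [  0.51  -0.71 -45.82] [ 0.3885  0.1204 -0.9135] 0.02361071949201098
```

>>> step_arm --rows '[0, 0, 0.1, 0, 0, 0, 0, 0, 0, 0.1, 0, 0, 0, 0, 0, 0, 0.1, 0, 0, 0, 0, 0, 0, 0.1, 0, 0, 0, 0, 0, 0, 0.08, 0, 0, 0, 0]'

```text
clock: 14.82
ee_pos: [0.5869, 0.0078, 0.1218]
tcp_rot: [[-0.296, 0.873, 0.388], [0.955, 0.27, 0.12], [0.0, 0.407, -0.914]]
force: [0.4, 0.2, -1.1]
width: 0.0239
grasp_force: 30.0
```

>>> step_arm --rows '[0, 0, 0.06, 0, 0, 0, 0, 0, 0, 0.04, 0, 0, 0, 0]'

```text
clock: 14.98
ee_pos: [0.5878, 0.008, 0.1196]
tcp_rot: [[-0.296, 0.873, 0.388], [0.955, 0.27, 0.12], [0.0, 0.407, -0.914]]
force: [0.6, -0.2, -1.1]
width: 0.024
grasp_force: 30.0
```

```bash
python3 -c "from h import *;st(2)"
```

```text
14.9833 F tool [-0.4 -0.   1.2] M tool [ 0.51 -0.05 -0.01] jack-tip tool mm [  0.53  -0.67 -60.28] [ 0.3884  0.1204 -0.9136] 0.024012471791934067
```

>>> step_arm --rows '[0, 0, 0.04, 0, 0, 0, 0, 0, 0, 0.04, 0, 0, 0, 0]'

```text
clock: 15.15
ee_pos: [0.588, 0.008, 0.1193]
tcp_rot: [[-0.296, 0.873, 0.389], [0.955, 0.269, 0.123], [0.002, 0.408, -0.913]]
force: [-23.4, -4.1, 35.7]
width: 0.0236
grasp_force: 30.0
```

>>> step_arm --rows '[0, 0, 0.04, 0, 0, 0, 0, 0, 0, 0, 0, 0, 0, 0]'

```text
clock: 15.32
ee_pos: [0.588, 0.0079, 0.1192]
tcp_rot: [[-0.296, 0.872, 0.389], [0.955, 0.269, 0.123], [0.003, 0.408, -0.913]]
force: [-21.2, -3.5, 30.1]
width: 0.0235
grasp_force: 30.0
```

```bash
python3 -c "from h import *;st(2)"
```

```text
15.3167 F tool [  3.   -7.1 -36.1] M tool [ 2.14  0.85 -0.06] jack-tip tool mm [  0.7   -0.68 -60.69] [ 0.3892  0.1234 -0.9128] 0.02346754693748872
```

It's seated against a hard stop at 60 mm. I'll take off the press, open the fingers and back away along the axis.

>>> step_arm --rows '[0, 0, -0.09, 0, 0, 0, 0, 0, 0, 0, 0, 0, 0, 0, 0, 0, 0, 0, 0, 0, 60, 0, 0, 0, 0, 0, 0, 60, 0, 0, 0, 0, 0, 0, 60]'

```text
clock: 15.73
ee_pos: [0.5882, 0.0082, 0.1189]
tcp_rot: [[-0.296, 0.873, 0.388], [0.955, 0.271, 0.12], [-0.0, 0.407, -0.914]]
force: [0.6, -0.6, -0.6]
width: 0.0415
grasp_force: 0.0
```

>>> step_arm --rows '[0, 0, 0, 0, 0, 0, 60, 0, 0, 0, 0, 0, 0, 60, 0, 0, 0, 0, 0, 0, 60, 0, 0, 0, 0, 0, 0, 60]'

```text
clock: 16.07
ee_pos: [0.5881, 0.0081, 0.119]
tcp_rot: [[-0.296, 0.873, 0.388], [0.955, 0.27, 0.12], [-0.0, 0.407, -0.914]]
force: [0.3, 0.2, -0.1]
width: 0.0601
grasp_force: 0.0
```

>>> step_arm --rows '[0, 0, -0.4, 0, 0, 0, 60, 0, 0, -0.8, 0, 0, 0, 60, 0, 0, -1, 0, 0, 0, 60, 0, 0, -1, 0, 0, 0, 60, 0, 0, -1, 0, 0, 0, 60]'

```text
clock: 16.48
ee_pos: [0.5465, -0.005, 0.2154]
tcp_rot: [[-0.295, 0.873, 0.387], [0.955, 0.27, 0.12], [-0.0, 0.405, -0.914]]
force: [0.2, 0.8, -0.1]
width: 0.0599
grasp_force: 0.0
```

>>> step_arm --rows '[0, 0, -0.8, 0, 0, 0, 60, 0, 0, 0, 0, 0, 0, 60, 0, 0, 0, 0, 0, 0, 60, 0, 0, 0, 0, 0, 0, 60]'

```text
clock: 16.82
ee_pos: [0.5393, -0.0064, 0.2328]
tcp_rot: [[-0.297, 0.873, 0.388], [0.955, 0.271, 0.121], [0.0, 0.406, -0.914]]
force: [-0.8, 0.2, -0.8]
width: 0.06
grasp_force: 0.0
```

Run:
```python
from h import *
P=np.load('P.npy')
# geometry of the seated handle: predicted mask vs red mask
y=np.radians(17.73);c,s=np.cos(np.radians(24)),np.sin(np.radians(24))
a=np.array([-s*np.cos(y),-s*np.sin(y),c])
o=robot.observe();R=np.array(o['tcp_rot']);print('force',o['force'],'w',o['width'],o['ee_pos'])
for n in('wrist','side','top'):
    d=snap(n,n+'7');h=cv2.cvtColor(d['color'],cv2.COLOR_RGB2HSV)
    m=cv2.inRange(h,(0,130,40),(8,255,255))|cv2.inRange(h,(172,130,40),(180,255,255))
    u0=proj(d,P[2]+a*.029)[0].astype(int)
    nn,lab,stt,cen=cv2.connectedComponentsWithStats(m)
    k=min(range(1,nn),key=lambda i:np.hypot(*(cen[i]-u0)) if stt[i,4]>30 else 1e9)
    print(n,'red comp bbox',stt[k],'centroid',cen[k].round(1))
    for lift in(0,.005,.01):
        b=P[2]+a*lift
        hull=cv2.convexHull(proj(d,[b+R[:,0]*i*.012+R[:,1]*j*.012+a*z for i in(-1,1) for j in(-1,1) for z in(0,.058)]).astype(np.float32))
        mm=np.zeros(m.shape,np.uint8);cv2.fillConvexPoly(mm,np.round(hull).astype(np.int32),255)
        ys,xs=np.nonzero(mm);r=(lab==k)
        print('  lift',lift,'bbox',xs.min(),ys.min(),np.ptp(xs)+1,np.ptp(ys)+1,'cen',xs.mean().round(1),ys.mean().round(1),'IoU',round((r&(mm>0)).sum()/(r|(mm>0)).sum(),3))
```

```text
force [-0.79914217  0.22415011 -0.83526879] w 0.05998668308110831 [ 0.53928305 -0.00644216  0.23277815]
wrist red comp bbox [244 171  25  35 538] centroid [255.9 185. ]
  lift 0 bbox 244 170 27 37 cen 257.2 188.2 IoU 0.559
  lift 0.005 bbox 244 171 27 38 cen 257.0 189.9 IoU 0.537
  lift 0.01 bbox 244 171 27 40 cen 257.0 190.9 IoU 0.512
side red comp bbox [258 188  11  12  66] centroid [263.4 193.8]
  lift 0 bbox 254 182 19 22 cen 263.1 192.4 IoU 0.322
  lift 0.005 bbox 253 181 19 22 cen 262.4 191.2 IoU 0.304
  lift 0.01 bbox 253 180 19 22 cen 262.1 190.4 IoU 0.322
top red comp bbox [406 123   6  53  56] centroid [408.6 148.8]
  lift 0 bbox 264 179 14 15 cen 270.6 186.3 IoU 0.0
  lift 0.005 bbox 264 180 14 14 cen 270.7 186.6 IoU 0.0
  lift 0.01 bbox 264 180 15 15 cen 270.7 187.0 IoU 0.0
```

The wrist view's red outline matches the handle at zero lift: its bottom edge is at row 206 against 207 predicted. The stops also agree: jack 3 stopped 41.7 mm deeper than the blanks (42 expected). The robot is touching nothing, so I'm handing in.

```bash
python3 -c "
from station import robot
print(robot.close_job())"
```

```text
the job is handed in; nothing more can be done
None
```

The red probe is plugged fully home in jack 3, the live one (jacks 1 and 2 stopped at the 18 mm blank), and was released and handed in at about 17 s; the flush seat was checked by depth and camera outline, not by a close look.

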